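Bring up the carving lamp's dimmer

ROBOT

A 7-joint arm with a two-finger parallel gripper is mounted at the origin on the work surface. World frame = base frame: x ahead of the robot, y to its left, z up, the work surface at z = 0. Lengths are in m, angles in rad, forces in N, time in s.
With the tool pointing down it reaches from about 0.425 to 0.825 m from the base axis. Payload 3.6 kg.
Tool frame: the origin (TCP) lies where the fingers leave the gripper's body, on its centre line; the fingertips stand 73 mm ahead of it and the grasp point (between the pads) lies 54 mm ahead of it; x points along the fingers, y is the direction in which the jaws open and shut, and the axes are right-handed (so a half turn about x gives the same grasp; the last joint's range is limited). The gripper opens to 85 mm and grips with 20 to 120 N. Pads are 22 mm wide; open, the fingers measure 114 mm over their backs; the gripper's body (76 mm by 85 mm) begins 54 mm behind the grasp point. The pads swing forward as they close: fully open they stand 13 mm farther back than shut.
Start: joints at [-1.204, 0.615, -0.013, 1.423, 0.008, 1.103, -0.04], TCP at [0.249, 0.6, 0.304] pointing down, gripper open.
Joint ranges: [-3.12, 3.12], [-0.3, 2.06], [-1.34, 1.32], [0.26, 2.42], [-1.36, 4.5], [0.01, 1.98], [-2.84, 2.84]. Speed limits (rad/s): [2.79, 2.79, 3.14, 3.14, 3.14, 3.14, 3.14].

INTERFACE

Orientations are given as a unit quaternion [x, y, z, w].
In Python, from station import arm, snapshot, camera_info, ticket gives the robot as it stands. Calls block until the motion is done:
- arm.movep(position, orientation): joint-space move of the TCP to a pose.
- arm.line_to(position, velocity=0.15, ori=None): straight line of the TCP; ori=None keeps the orientation; velocity is the mean speed in m/s.
- arm.move_j(angles): joint-space move.
- arm.move_gripper(opening, effort=None): opening from 0.0 (shut) to 1.0 (fully open); effort is the grip in N (None keeps the last); returns when the fingers have stopped.
- arm.pause(seconds).
- arm.ik(position, orientation): joint angles nearest the present ones, or None.
- snapshot(name): name is "side" or "top"; returns the picture (420x560x3 uint8, blue, green, red); there is no depth.
- camera_info(name): a dict with "fx", "fy", "cx", "cy" (pixels), "R" (3x3) and "t" (3): a world point X has camera coordinates R X + t. Camera axes: x right, y down, z forward; pixel columns grow to the right and rows downward; lengths in m; the calibration is good to about 2 mm. A picture is of the moment at which its call begins. camera_info takes no time and is no camera call.
A pose or a line that the arm cannot do raises arm.MotionError and nothing moves.
- ticket.finish_job(): hands the job in, once; it reports no verdict.
Readings, each from a call of its own:
- arm.read_time(): time.
- arm.read_joint_positions(): joint angles.
- arm.read_dq(): joint speeds.
- arm.read_effort(): joint torques, N m.
- arm.read_tool_pos(): TCP position.
- arm.read_eef_rot(): TCP orientation.
- arm.read_ft_force(): force on the tool from outside, world axes, zero at the start.
- arm.read_wrist_torque(): the same for the moment, N m.
- arm.read_opening(): opening from 0.0 (shut) to 1.0 (fully open).
Only numpy, scipy, OpenCV 4.12 (cv2) and the standard library are available. Lean on these libraries where they do the work, as an engineer would, in place of code of your own. Each camera call takes 0.05 s, during which the arm holds its last target.

TASK

The wood carver wants the bench lamp at its usual brightness: slide the orange grip of the lamp dimmer along its track until it is level with the white pointer clip on the same box, and let go. Leave the blue grip of the dust extractor's control as it is.

Things in the scene. Friction and masses are not known exactly. Their poses are not given: they have to be found in the camera images.
- lamp_grip (a point): Centre of the lamp dimmer's orange grip: an upright block 20 mm along the track, 26 mm across, 36 mm tall, with a white line across its top. It slides on a flat black box, 90 x 200 mm, 30 mm high, fixed to the bench; this point is 18.5 mm above the box's top face, 48.5 mm above the bench. Its +y axis runs along the straight, level track to the bright end; z is up.
- lamp (a joint): Position of the orange grip along its track, in m: 0 at the dim end, 0.130 at the bright end, growing along lamp_grip's +y. At the start it is between 0 and 0.03. It takes about 1.5 N to move and stays where it is left.
- lamp_mark (a point): The target: the point on the centre line of the lamp dimmer's track, at the box's top face, abreast of the tip of the white pointer clip; axes as lamp_grip. The fixed clip is 12 mm wide, 6 mm high, beside the track on the far side from the robot, its tip 18 mm from the centre line. It is 35 to 115 mm along +y from the grip at the start.
- fan_grip (a point): Centre of the blue grip of the dust extractor's control, to be left alone. Its box, grip and white clip have the same shape and size as the lamp's; the two boxes may change places, left and right.

How it is judged:
By the outcome, as a careful person would: the job done as asked, in the order asked, and still so for the second after the job is handed in, with the robot touching nothing.
It also fails if it takes over 32 s, if anything falls off the work surface, if the arm or the gripper's body presses on something with over 40 N, if the wrist force passes 120 N, or if a joint passes its speed limit or range.

## Working session

There is one attempt and no reset: what is moved stays moved. The work goes in short steps, each a Python script; the robot and the scene stay as the last script left them, time stands still between calls to the robot, and variables do not carry over. Pictures are saved under pics/ and viewed, and the job is handed in when it is done.

```bash
ls; mkdir -p pics; python3 - <<'E'
from station import arm, snapshot, camera_info
import cv2,numpy as np
for n in("top","side"):
    cv2.imwrite(f"pics/{n}0.png",snapshot(n)); c=camera_info(n); R=np.array(c["R"]);print(n,c, -R.T@np.array(c["t"]))
print(arm.read_time(),arm.read_eef_rot())
E
```

```text
pics
top {'fx': 424.5937840717086, 'fy': 424.5937840717086, 'cx': 278.6760553780927, 'cy': 218.03706422759194, 'R': array([[-0.00776882, -0.99983111, -0.01665548],
       [-0.98283175,  0.01070508, -0.18419324],
       [ 0.18434043,  0.01493857, -0.98274892]]), 't': array([-0.00498222,  0.56501144,  0.62183927])} [ 0.44064236 -0.02031925  0.71510018]
side {'fx': 473.79228256116744, 'fy': 473.79228256116744, 'cx': 276.988027077952, 'cy': 204.72370110440463, 'R': array([[ 0.67024838, -0.74211503, -0.00569119],
       [-0.34257967, -0.30258324, -0.88942822],
       [ 0.65833599,  0.59808751, -0.45703945]]), 't': array([-0.40710568,  0.2651581 ,  0.51421521])} [ 0.02517332 -0.52943254  0.46853881]
0.1 [ 0.13744953  0.69361294 -0.13912981  0.69329043]
```

View pics/top0.png

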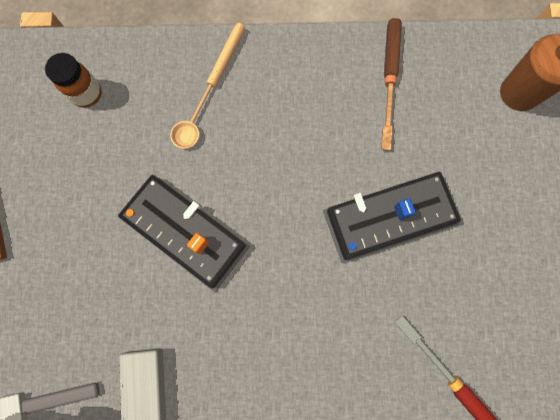

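View pics/side0.png

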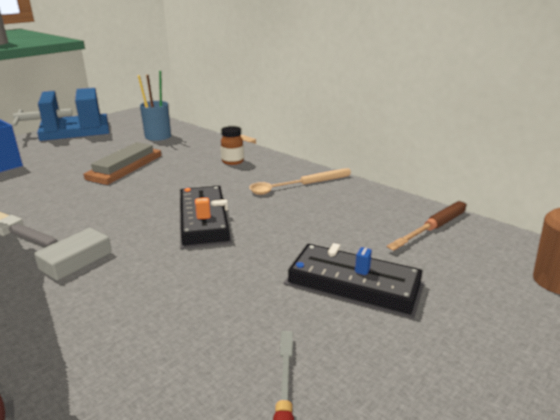

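The top view shows the orange lamp dimmer on the left: box around (184,232), grip near (199,243), clip tip near (187,217), slot from (143,202) to (217,259). The blue control is at (393,216). I'll measure these more closely.

```bash
cat > h.py <<'E'
import cv2,numpy as np
from station import camera_info
def ray(n,px,z):
    c=camera_info(n);R=np.array(c["R"]);t=np.array(c["t"]);o=-R.T@t
    d=R.T@np.array([(px[0]-c["cx"])/c["fx"],(px[1]-c["cy"])/c["fy"],1.]);return o+d*(z-o[2])/d[2]
def proj(n,X):
    c=camera_info(n);p=np.array(c["R"])@X+np.array(c["t"]);return np.array([c["fx"]*p[0]/p[2]+c["cx"],c["fy"]*p[1]/p[2]+c["cy"]])
E
python3 - <<'E'
import cv2,numpy as np
from h import *
im=cv2.imread("pics/top0.png"); x0,y0=110,165
cr=im[y0:y0+130,x0:x0+145]
cv2.imwrite("pics/crop.png",cv2.resize(cr,None,fx=5,fy=4.6 if 0 else 4.6,interpolation=cv2.INTER_CUBIC) if 0 else cv2.resize(cr,(725,600)[:1]+(650,) if 0 else (580,520),interpolation=cv2.INTER_CUBIC))
s=cv2.imread("pics/side0.png")[170:250,160:250];cv2.imwrite("pics/crops.png",cv2.resize(s,None,fx=6,fy=6,interpolation=cv2.INTER_CUBIC))
# box outline: dark
g=im.max(2);m=np.zeros(g.shape,np.uint8);m[y0:y0+130,x0:x0+145]=(cr.max(2)<75)*255
m=cv2.morphologyEx(m,cv2.MORPH_CLOSE,np.ones((15,15)))
c=max(cv2.findContours(m,0,2)[0],key=cv2.contourArea);r=cv2.minAreaRect(c);print(r,cv2.boxPoints(r).round(1).tolist())
hsv=cv2.cvtColor(im,cv2.COLOR_BGR2HSV);o=cv2.inRange(hsv,(3,170,120),(20,255,255))
n,l,st,ce=cv2.connectedComponentsWithStats(o)
for i in range(1,n):
    if st[i,4]>10:print(st[i],ce[i])
E
```

```text
((183.46914672851562, 231.1551513671875), (123.06106567382812, 56.57248306274414), 37.815731048583984) [[117.5, 215.8000030517578], [152.1999969482422, 171.10000610351562], [249.39999389648438, 246.5], [214.6999969482422, 291.20001220703125]]
[530  35  30  42 405] [546.49135802  56.74567901]
[547  69   4   8  15] [548.46666667  72.6       ]
[548  78   7   5  13] [550.76923077  79.46153846]
[55 85 16  7 45] [62.53333333 88.75555556]
[126 209   8   7  42] [129.5952381  212.35714286]
[187 233  22  20 223] [197.56053812 243.14349776]
[454 384  40  36 364] [472.77747253 403.38736264]
```

View pics/crop.png

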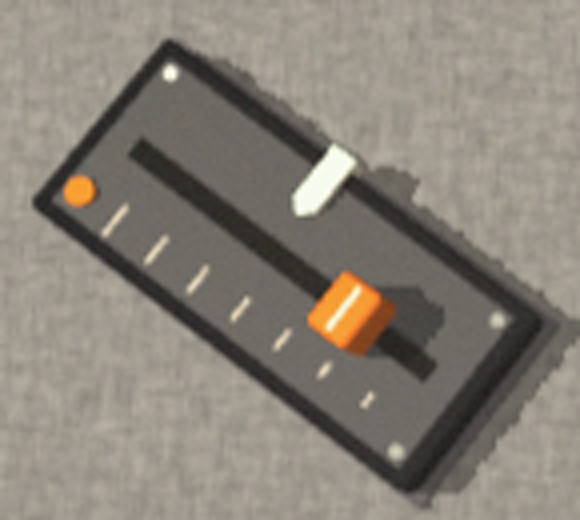

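View pics/crops.png

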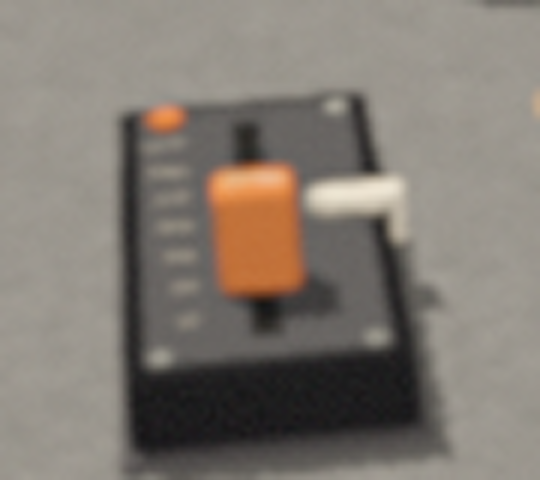

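```bash
cat > meas.py <<'E'
import cv2,numpy as np
from h import *
def meas(im):
    P=lambda x,y:np.array([110+(x+.5)/4-.5,165+(y+.5)/4-.5])
    a=ray("top",P(430,373),.03);b=ray("top",P(137,148),.03)   # slot ends
    u=(b-a)/np.linalg.norm(b-a);v=np.array([-u[1],u[0],0])
    hsv=cv2.cvtColor(im,cv2.COLOR_BGR2HSV)
    w=cv2.inRange(hsv,(0,0,190),(180,70,255));w[:, :110]=0;w[:,255:]=0;w[:165]=0;w[295:]=0
    n,l,st,ce=cv2.connectedComponentsWithStats(w)
    out=[]
    for i in range(1,n):
        if st[i,4]<4: continue
        out.append((st[i,4],ce[i]))
    return a,b,u,v,out
if __name__=="__main__":
    im=cv2.imread("pics/top0.png");a,b,u,v,out=meas(im)
    L=np.linalg.norm(b-a);print("slot",a,b,L,u)
    f=lambda p,z:((ray("top",p,z)-a)@u,(ray("top",p,z)-a)@v)
    for A,c in out: print(A,c.round(1),"z30",np.round(f(c,.03),4),"z36",np.round(f(c,.036),4),"z66",np.round(f(c,.0665),4))
    P=lambda x,y:np.array([110+(x+.5)/4-.5,165+(y+.5)/4-.5])
    print("tip",f(P(303,214),.036),f(P(305,212),.036),"line",f(P(345,309),.0665),ray("top",P(345,309),.0665))
    ps=[P(165,40),P(38,203),P(405,490),P(543,325)]
    print("box",[np.round(f(p,.03),4) for p in ps])
    hsv=cv2.cvtColor(im,cv2.COLOR_BGR2HSV)
    # side view cross-check: grip centre predicted
    c=ray("top",P(345,309),.0665); 
    print("side proj of grip top, tip",proj("side",c),proj("side",ray("top",P(304,213),.036)))
E
python3 meas.py
```

```text
slot [0.50468159 0.0901651  0.03      ] [0.59935801 0.21405336 0.03      ] 0.15592282292426415 [0.60720053 0.79454862 0.        ]
10 [152.  182.8] z30 [ 0.1659 -0.0329] z36 [ 0.1633 -0.0328] z66 [ 0.1503 -0.032 ]
130 [190.3 209.7] z30 [ 0.0852 -0.0357] z36 [ 0.0833 -0.0355] z66 [ 0.0739 -0.0347]
11 [138.3 219.6] z30 [0.1436 0.0288] z36 [0.1413 0.0284] z66 [0.1292 0.0264]
8 [148.5 227. ] z30 [0.1221 0.0281] z36 [0.1199 0.0277] z66 [0.1088 0.0257]
9 [158.8 234.7] z30 [0.1003 0.0277] z36 [0.0983 0.0273] z66 [0.0882 0.0254]
16 [195.2 241.7] z30 [0.045  0.0008] z36 [0.0435 0.0006] z66 [ 0.0359 -0.0001]
7 [169.3 242.1] z30 [0.0786 0.0268] z36 [0.0768 0.0265] z66 [0.0677 0.0245]
4 [234.  244.8] z30 [-0.0087 -0.0332] z36 [-0.0098 -0.0331] z66 [-0.015  -0.0323]
6 [180.  249.5] z30 [0.0569 0.0256] z36 [0.0553 0.0253] z66 [0.0471 0.0234]
4 [190.5 257. ] z30 [0.0355 0.0248] z36 [0.0341 0.0245] z66 [0.0268 0.0226]
4 [208.5 277.5] z30 [-0.0085  0.033 ] z36 [-0.0095  0.0325] z66 [-0.0148  0.0304]
tip (np.float64(0.08090524670086358), np.float64(-0.019800195657990745)) (np.float64(0.08077482447994408), np.float64(-0.020935075131437587)) line (np.float64(0.03492578649646638), np.float64(-0.00047869241421851405)) [0.52626889 0.11762467 0.0665    ]
box [array([ 0.1766, -0.0427]), array([0.1738, 0.0424]), array([-0.0211,  0.0426]), array([-0.0247, -0.0428])]
side proj of grip top, tip [202.26342154 199.53188034] [212.34158041 202.20592181]
```

```bash
python3 - <<'E'
import cv2,numpy as np
from h import *; from meas import meas
im=cv2.imread("pics/top0.png");a,b,u,v,_=meas(im)
def ov(n,x0,y0,w,h,k):
    im=cv2.imread(f"pics/{n}0.png")[y0:y0+h,x0:x0+w]; c=cv2.resize(im,None,fx=k,fy=k,interpolation=cv2.INTER_CUBIC);d=c.copy()
    for s,col in((.079,(255,0,0)),(.081,(0,255,0)),(.083,(0,0,255))):
        p=[(((proj(n,a+s*u+vv*v+[0,0,.006])-[x0,y0]+.5)*k-.5)).astype(int).tolist() for vv in(-.045,-.018)]
        cv2.line(d,p[0],p[1],col,1)
    return np.hstack([c,d])
cv2.imwrite("pics/ovt.png",ov("top",175,192,33,33,12));cv2.imwrite("pics/ovs.png",ov("side",198,190,33,25,12))
E
```

```text
(no output)
```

View pics/ovt.png

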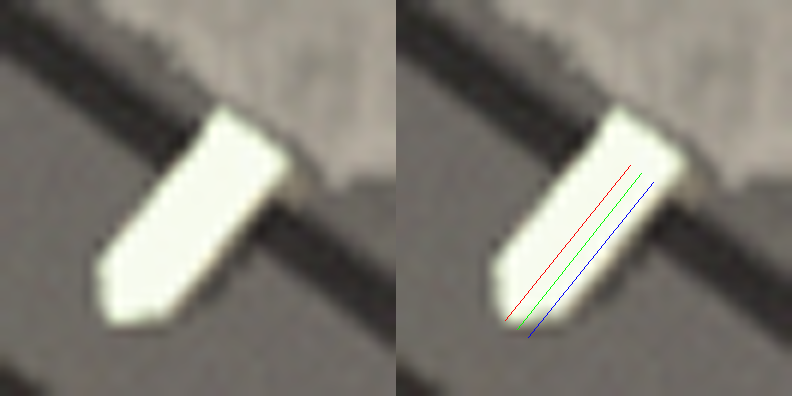

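View pics/ovs.png

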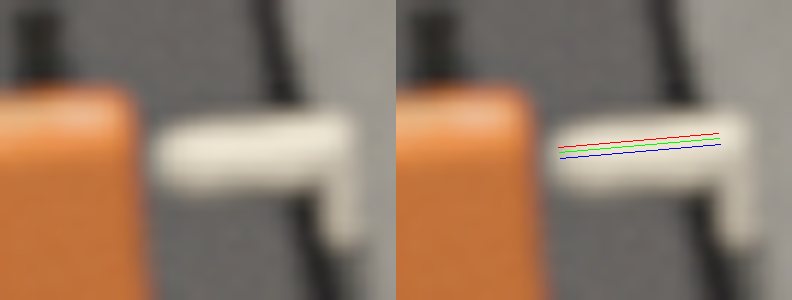

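The top view puts the grip line at s=35.5 mm along the slot and the clip tip at about 83.2 mm. The seven ticks fall at s=13.8–143.7 mm, which matches the 130 mm travel. The projection also agrees with the side view. I'll grasp with the jaws along the track and move about 48 mm.

```bash
cat > go.py <<'E'
import numpy as np
from scipy.spatial.transform import Rotation as Ro
from h import *; from meas import meas
from station import arm
a,b,u,v,_=meas(cv2.imread("pics/top0.png"))
def ori():
    best=None
    for s in(1,-1):
        x=np.array([0,0,-1.]);y=s*u;q=Ro.from_matrix(np.c_[x,y,np.cross(x,y)]).as_quat()
        j=arm.ik((*(a+.06*u)[:2],.2),q)
        if j is None: continue
        d=np.abs(np.array(j)-arm.read_joint_positions()).max()
        if best is None or d<best[0]:best=(d,q)
    return best
def pos(s,z): p=a+s*u; return [p[0],p[1],z]
E
python3 - <<'E'
from go import *
d,q=ori();print(d)
arm.movep(pos(.0355,.22),q);arm.line_to(pos(.0355,.112),velocity=.1)
print(arm.read_time(),arm.read_tool_pos(),pos(.0355,.112),arm.read_ft_force())
arm.move_gripper(0.0,effort=20);print(arm.read_opening(),arm.read_ft_force())
arm.line_to(pos(.0832,.112),velocity=.04)
print(arm.read_tool_pos(),pos(.0832,.112),arm.read_ft_force(),arm.read_opening())
arm.move_gripper(0.6);arm.line_to(pos(.0832,.22),velocity=.15)
p=arm.read_tool_pos();arm.line_to([p[0]-.02,p[1]+.16,.25],velocity=.2)
from station import snapshot
for n in("top","side"):cv2.imwrite(f"pics/{n}1.png",snapshot(n))
print(arm.read_time())
E
```

```text
0.8540087807118684
3.3583 [0.52667205 0.11843135 0.11258101] [np.float64(0.526237207410757), np.float64(0.11837157207573565), 0.112] [ 0.12910034 -0.14874582 -0.72946672]
0.23146998167858127 [ 0.02685138 -0.35422764  2.4009716 ]
[0.55578162 0.15724652 0.11217889] [np.float64(0.5552006727801684), np.float64(0.1562715413870016), 0.112] [-0.74402664 -0.07566695  4.53829737] 0.2316843266375964
7.65
```

View pics/top1.png

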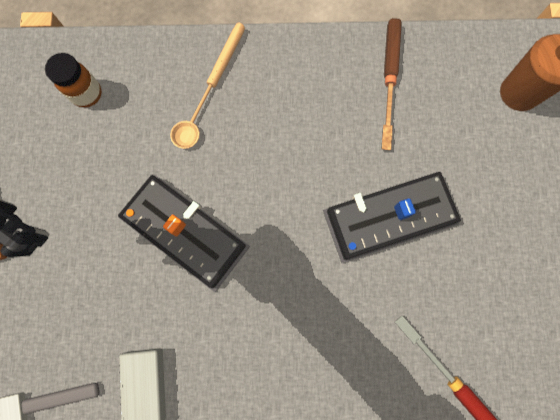

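View pics/side1.png

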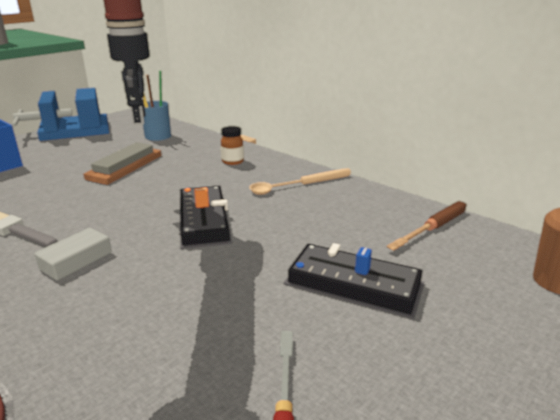

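The grip is now near (174,224), the clip is unchanged at (191,210), and the blue grip is still at (406,208). Next I'll measure how level the grip is with the clip.

```bash
python3 - <<'E'
from go import *
im0=cv2.imread("pics/top0.png");im=cv2.imread("pics/top1.png")
f=lambda p,z:np.round([(ray("top",p,z)-a)@u,(ray("top",p,z)-a)@v],4)
for I in(im0,im):
  for A,c in meas(I)[4]:
    if A>11: print(A,c.round(1),"z36",f(c,.036),"z66",f(c,.0665))
  h=cv2.cvtColor(I,cv2.COLOR_BGR2HSV);o=cv2.inRange(h,(3,150,120),(20,255,255));o[:218]=0;o[275:]=0;o[:,:150]=0;o[:,230:]=0
  o=cv2.morphologyEx(o,cv2.MORPH_CLOSE,np.ones((3,3)));M=cv2.moments(o,True);c=(M['m10']/M['m00'],M['m01']/M['m00']);print("grip blob",c,f(c,.0635))
x0,y0=155,198;k=12;outs=[]
for n,x0,y0 in(("top",155,198),("side",188,183)):
    I=cv2.imread(f"pics/{n}1.png")[y0:y0+36,x0:x0+48];c=cv2.resize(I,None,fx=k,fy=k,interpolation=cv2.INTER_CUBIC)
    for s,col in((.081,(255,0,0)),(.083,(0,255,0)),(.085,(0,0,255))):
        for z,v0,v1 in((.0365,-.013,.013),(.006,-.045,-.018)):
            p=[(((proj(n,a+s*u+vv*v+[0,0,z])-[x0,y0]+.5)*k-.5)).astype(int).tolist() for vv in(v0,v1)];cv2.line(c,p[0],p[1],col,1)
    cv2.imwrite(f"pics/ov1{n}.png",c)
E
```

```text
130 [190.3 209.7] z36 [ 0.0833 -0.0355] z66 [ 0.0739 -0.0347]
16 [195.2 241.7] z36 [0.0435 0.0006] z66 [ 0.0359 -0.0001]
grip blob (197.13432835820896, 243.0597014925373) [ 0.0329 -0.0001]
131 [190.3 209.7] z36 [ 0.0833 -0.0356] z66 [ 0.0739 -0.0347]
grip blob (173.6390977443609, 225.593984962406) [0.0797 0.0006]
```

View pics/ov1top.png

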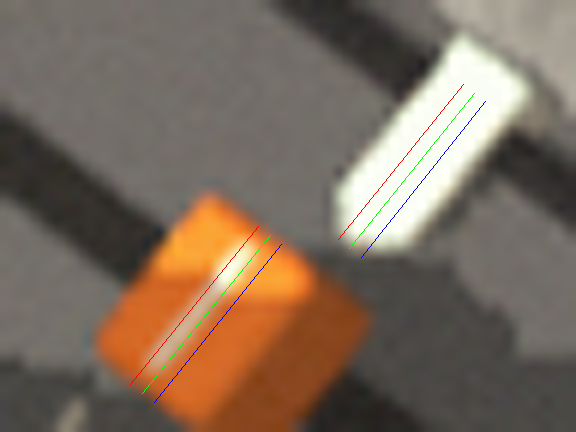

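View pics/ov1side.png

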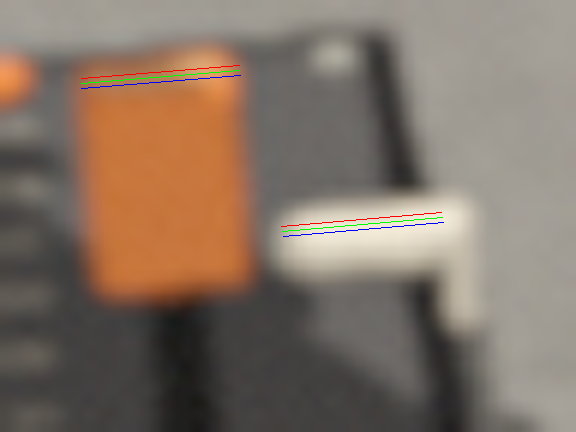

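The arm's shadow falls on the grip and its line reads about 1 mm past the clip. I'll clear the arm and re-measure without the shadow.

```bash
python3 - <<'E'
from go import *
from station import snapshot
arm.move_j([-1.204,0.615,-0.013,1.423,0.008,1.103,-0.04])
for n in("top","side"):cv2.imwrite(f"pics/{n}2.png",snapshot(n))
print(arm.read_time())
f=lambda p,z:np.round([(ray("top",p,z)-a)@u,(ray("top",p,z)-a)@v],4)
for I in("top0","top2"):
  I=cv2.imread(f"pics/{I}.png")
  for A,c in meas(I)[4]:
    if A>5: print(A,c.round(1),"z36",f(c,.036),"z66",f(c,.0665))
  h=cv2.cvtColor(I,cv2.COLOR_BGR2HSV);o=cv2.inRange(h,(3,150,120),(20,255,255));o[:218]=0;o[275:]=0;o[:,:150]=0;o[:,230:]=0
  o=cv2.morphologyEx(o,cv2.MORPH_CLOSE,np.ones((3,3)));M=cv2.moments(o,True);c=(M['m10']/M['m00'],M['m01']/M['m00']);print("blob",c,f(c,.0635))
  # rectified profile of blue channel along track at grip-top height, averaged across
  b=I[:,:,0].astype(np.float32)
  ss=np.arange(.015,.10,.00025);pr=[]
  for vv in np.arange(-.008,.009,.002):
    pts=np.array([proj("top",a+s*u+vv*v+[0,0,.0365]) for s in ss],np.float32)
    pr.append(cv2.remap(b,pts[:,:1],pts[:,1:],cv2.INTER_CUBIC).ravel())
  pr=np.array(pr)
  m=pr.mean(0); lo=.025 if I is None else None
  s0=.0355 if M['m10']/M['m00']>190 else .084
  k=abs(ss-s0)<.006; w=np.clip(m[k]-np.median(m[k]),0,None);print("line s",(ss[k]*w).sum()/w.sum(),"peak",ss[k][m[k].argmax()],[round(float(ss[k][r[k].argmax()]),4) for r in pr])
I=cv2.imread("pics/top2.png")[198:234,155:203];cv2.imwrite("pics/z2.png",cv2.resize(I,None,fx=12,fy=12,interpolation=cv2.INTER_CUBIC))
E
```

```text
9.2583
10 [152.  182.8] z36 [ 0.1633 -0.0328] z66 [ 0.1503 -0.032 ]
130 [190.3 209.7] z36 [ 0.0833 -0.0355] z66 [ 0.0739 -0.0347]
11 [138.3 219.6] z36 [0.1413 0.0284] z66 [0.1292 0.0264]
8 [148.5 227. ] z36 [0.1199 0.0277] z66 [0.1088 0.0257]
9 [158.8 234.7] z36 [0.0983 0.0273] z66 [0.0882 0.0254]
16 [195.2 241.7] z36 [0.0435 0.0006] z66 [ 0.0359 -0.0001]
7 [169.3 242.1] z36 [0.0768 0.0265] z66 [0.0677 0.0245]
6 [180.  249.5] z36 [0.0553 0.0253] z66 [0.0471 0.0234]
blob (197.13432835820896, 243.0597014925373) [ 0.0329 -0.0001]Traceback (most recent call last):
  File "<stdin>", line 17, in <module>
  File "h.py", line 7, in proj
    c=camera_info(n);p=np.array(c["R"])@X+np.array(c["t"]);return np.array([c["fx"]*p[0]/p[2]+c["cx"],c["fy"]*p[1]/p[2]+c["cy"]])
ValueError: time passes only in moves, steps and waits
```

```bash
sed -i 's/^from station import camera_info/import functools, station\ncamera_info=functools.lru_cache(None)(station.camera_info)/' h.py; cat > line.py <<'E'
from go import *
import sys
def run(names):
 f=lambda p,z:np.round([(ray("top",p,z)-a)@u,(ray("top",p,z)-a)@v],4)
 for nm in names:
  I=cv2.imread(f"pics/{nm}.png")
  for A,c in meas(I)[4]:
    if A>11: print(A,c.round(1),"z36",f(c,.036),"z66",f(c,.0665))
  h=cv2.cvtColor(I,cv2.COLOR_BGR2HSV);o=cv2.inRange(h,(3,150,120),(20,255,255));o[:218]=0;o[275:]=0;o[:,:150]=0;o[:,230:]=0
  o=cv2.morphologyEx(o,cv2.MORPH_CLOSE,np.ones((3,3)));M=cv2.moments(o,True);c=(M['m10']/M['m00'],M['m01']/M['m00']);print("blob",c,f(c,.0635))
  b=I[:,:,0].astype(np.float32)
  def prof(ss,vs,z):
   r=[]
   for vv in vs:
    pts=np.array([proj("top",a+s*u+vv*v+[0,0,z]) for s in ss],np.float32)
    r.append(cv2.remap(b,pts[:,:1],pts[:,1:],cv2.INTER_LINEAR).ravel())
   return np.array(r)
  s0=.0355 if c[0]>190 else .084
  ss=np.arange(s0-.006,s0+.006,.00025);m=prof(ss,np.arange(-.008,.009,.002),.0365).mean(0)
  w=np.clip(m-np.percentile(m,50),0,None);print("line",(ss*w).sum()/w.sum(),ss[m.argmax()])
  ss=np.arange(.07,.1,.00025);m=prof(ss,np.arange(-.040,-.025,.002),.006).mean(0);t=(m.max()+np.percentile(m,10))/2;k=ss[m>t];print("clip edges",k[0],k[-1],(k[0]+k[-1])/2)
if __name__=="__main__": run(sys.argv[1:])
E
python3 line.py top0 top2; python3 -c "
import cv2
I=cv2.imread('pics/top2.png')[198:234,155:203];cv2.imwrite('pics/z2.png',cv2.resize(I,None,fx=12,fy=12,interpolation=cv2.INTER_CUBIC))"
```

```text
130 [190.3 209.7] z36 [ 0.0833 -0.0355] z66 [ 0.0739 -0.0347]
16 [195.2 241.7] z36 [0.0435 0.0006] z66 [ 0.0359 -0.0001]
blob (197.13432835820896, 243.0597014925373) [ 0.0329 -0.0001]
line 0.035662702105868735 0.035750000000000004
clip edges 0.07750000000000001 0.08925000000000002 0.08337500000000002
128 [190.4 209.6] z36 [ 0.0833 -0.0358] z66 [ 0.0739 -0.0349]
13 [171.5 222.7] z36 [ 0.0944 -0.0003] z66 [ 0.0844 -0.001 ]
blob (173.54166666666666, 225.5340909090909) [0.0799 0.0006]
line 0.08429731719641681 0.0845
clip edges 0.07750000000000001 0.08925000000000002 0.08337500000000002
```

View pics/z2.png

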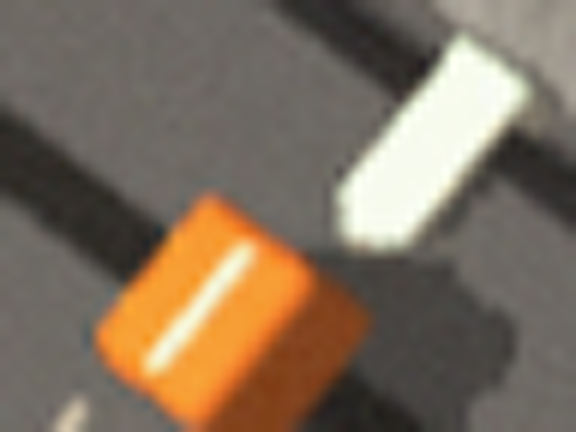

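Without the shadow, the grip line reads 84.4 mm against 83.4 mm for the clip centre, so it is 1 mm past. The tool reading of 84.3 mm agrees. There is plenty of time, so I'll trim it.

```bash
python3 - <<'E'
from go import *
from station import snapshot
d,q=ori()
S=lambda:round(float((np.array(arm.read_tool_pos())-a)@u),5)
arm.movep(pos(.0844,.22),q);arm.line_to(pos(.0844,.112),velocity=.1);print(S())
arm.move_gripper(0.0,effort=20);print(S())
c=.0834
arm.line_to(pos(c,.112),velocity=.02);arm.pause(.3);s=S();print(s,arm.read_ft_force())
for _ in range(2):
    if abs(s-.0834)<.0003:break
    c-=s-.0834;arm.line_to(pos(c,.112),velocity=.02);arm.pause(.3);s=S();print(s)
arm.move_gripper(0.6);arm.line_to(pos(.0834,.22),velocity=.15)
arm.move_j([-1.204,0.615,-0.013,1.423,0.008,1.103,-0.04])
for n in("top","side"):cv2.imwrite(f"pics/{n}3.png",snapshot(n))
print(arm.read_time())
from line import run
run(["top3"])
E
python3 -c "
import cv2
I=cv2.imread('pics/top3.png');cv2.imwrite('pics/z3.png',cv2.resize(I[160:300,100:480],None,fx=2.1,fy=2.1,interpolation=cv2.INTER_CUBIC))
import numpy as np
z=cv2.imread('pics/top0.png');d=[]
for i in(z,I):
  m=cv2.inRange(cv2.cvtColor(i,cv2.COLOR_BGR2HSV),(100,150,60),(130,255,255));m[:195]=0;m[225:]=0;m[:,:380]=0;m[:,440:]=0
  M=cv2.moments(m,True);print('blue',M['m10']/M['m00'],M['m01']/M['m00'])
"
```

```text
0.08475
0.08461
0.08419 [0.34506981 0.80554158 5.41889193]
0.08341
17.275
129 [190.2 209.7] z36 [ 0.0834 -0.0355] z66 [ 0.0739 -0.0346]
13 [171.5 223.7] z36 [0.0933 0.001 ] z66 [0.0834 0.0002]
blob (173.87593984962405, 225.74436090225564) [0.0793 0.0005]
line 0.08334688589826052 0.0835
clip edges 0.07750000000000001 0.08925000000000002 0.08337500000000002
blue 404.0126050420168 208.7689075630252
blue 404.0805084745763 208.78813559322035
```

View pics/z3.png

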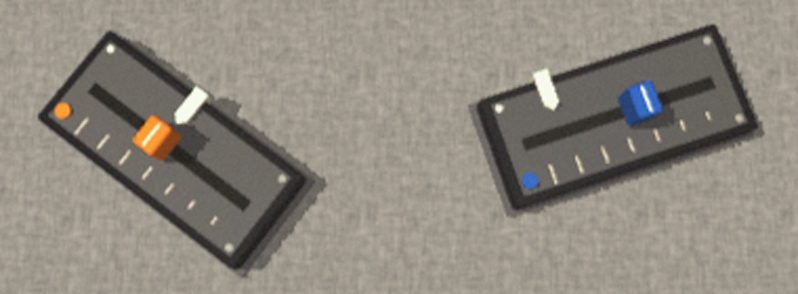

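The grip's white line, in the crop at (155,135), points at the clip tip at (180,120). The blue grip has not moved and the arm is clear, so I'm handing in.

```bash
python3 -c "
from station import ticket
print(ticket.finish_job())"
```

```text
the job is handed in; nothing more can be done
None
```

I slid the orange lamp grip about 48 mm toward the bright end until it was level with the white clip, released it and moved the arm clear. I handed the job in at about 17 s, inside the 32 s limit.

- **First placement:** the grip's line ended about 1 mm past the clip, so I grasped it again and moved it back. The first picture after the move was shadowed by the arm, and its colour-blob estimate disagreed by 1 to 2 mm. I did not use that estimate and measured again without the shadow.
- **Final position:** in the last top view the grip's line is at 83.3–83.5 mm along the slot and the clip centre at 83.4 mm. The tool read 83.4 mm before release. Camera calibration is only good to about 2 mm, so a small constant offset is still possible.
- **Side view:** I used it to cross-check the starting positions and the first placement by eye, but did not examine the final side picture.
- **Blue grip:** it moved by less than 0.1 pixel between the first and last pictures.
- **Forces:** every wrist force I read was under 6 N.

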